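# Lock the rotary board jig with its pin, then unload the board carrier

### The job

Make the rotary jig safe and unload it: swing its top plate by the upright post until the hole in the plate's end lies over the hole in the base, then take the locking pin (the one with the tall slim head, not the flat-headed spare) from the wooden block and push it down through both holes until its collar sits on the plate. Only then lift the board carrier straight up off its two locating pins, keeping it level, and set it down gently, board up, flat on the floor of the empty open tray to the left of the jig. Leave the pin in the jig, and leave the spare pin and everything else on the worktop where it is.

Things in the scene. Friction and masses are not known exactly. Their poses are not given: they have to be found in the camera images.
- jig_base: Fixed grey rectangular base of the jig, 130 x 240 x 18 mm; it does not move in a run. Origin: centre of its underside, on the worktop, and on the vertical turning axis of the top plate. x along the short side, y along the long side, z up.
- base_hole (a point): Mouth centre of the 12.5 mm round through hole in the base, at [0, -95, 18] mm in the base's frame (near the -y end); axes as the base. A black line on the base's rim beyond it marks its direction.
- turntable: The jig's top plate: aluminium bar 60 x 224 x 10 mm, top 30 mm above the worktop, turning about the vertical axis through the base's origin (its own origin: on that axis, on its underside; y along the bar). Starts turned 0.35 to 0.85 rad counter-clockwise (from above) from the base; lined up at equal yaw. No stop there. Stays where it is left (friction 0.12 N m: 1 to 2 N at the post).
- plate_hole (a point): Mouth centre of the 12.5 mm through hole in the turning plate, at [0, -95, 10] mm in its frame, 30 mm above the worktop; it must come to lie over base_hole. The pin's tapered tip pulls the plate into line over the last 2 to 3 mm. A black line at the plate's end then meets the one on the base.
- post_top (a point): Centre of the top of the upright round black post (16 mm diameter, 50 mm tall) by which the plate is swung: at [0, 100, 60] mm in the plate's frame, 80 mm above the worktop. Its side is 37 mm from the carrier's end: opened wide, the fingers clear the carrier only if they part across the plate (along its x), so turn the hand along with the plate or open a little only.
- lock_pin: Steel locking pin, loose, 50 g, 62 mm tall. Origin: its tip; z up along it. From the tip: shank 10 mm thick to 26 mm (first 7 mm tapered to 3 mm), collar 22 mm wide to 30 mm, then the tall slim round head, 16 mm thick, to 62 mm. Starts upright in either hole of the wooden block, collar on its top, tip 4 mm above the worktop.
- lock_pin_tip (a point): The tip of the locking pin (same point and axes as lock_pin). With the pin fully home in the jig the collar sits on the plate and the tip is 4 mm above the worktop, 14 mm below the base's hole mouth.
- spare_pin: The spare pin in the other hole of the wooden block: the same shank and collar, but a short flat disc head 28 mm wide, its top 46 mm above its tip. Origin: its tip. Not to be used.
- pin_block: Fixed wooden block 110 x 44 x 30 mm to the right of the jig with two 12.5 mm through holes at x = -35 and +35 mm in its frame (70 mm apart); which pin stands in which hole varies. Origin: centre of its underside.
- carrier: Board carrier, loose, 0.11 to 0.22 kg: black plate 50 (x) x 110 (y) x 12 mm, blue circuit board fixed on top (23 mm tall in all). Origin: centre of the underside, at first 50 mm above the worktop on the turning axis, y along the plate. Its 10 mm holes at y = -45, +45 mm sit over 8 mm locating pins reaching 6 mm above the plate. Grip across the 50 mm width at mid length; below it is 18 mm free.
- tray: Fixed shallow red open tray, empty, to the left of the jig: 155 (x) x 200 (y) mm outside, walls 2 to 3 mm thick and 45 mm high, floor 2 mm thick. Origin: centre of its underside.
- flux_can: Bystander: round tin, 54 mm wide, 94 mm tall, behind the jig; origin at its underside.
- tip_cleaner: Bystander: black round pot, 62 mm wide, 41 mm tall, behind the jig; origin at its underside.
- pliers: Bystander: small pliers, 133 mm long, lying in front of the jig; origin at the centre of the underside.
- nozzle: Bystander: conical nozzle, 30 mm wide, 34 mm tall, in front of the jig; origin at its underside.
- tester: Bystander: small black plug-in tester, 24 x 63 x 12 mm, lying in front of the jig; origin at the centre of the underside.

How it is judged:
By the outcome, as a careful person would: the job done as asked, in the order asked, and still so for the second after the job is handed in, with the robot touching nothing.
It also fails if it takes over 64 s, if anything falls off the work surface, if the arm or the gripper's body presses on something with over 40 N, if the wrist force passes 120 N, or if a joint passes its speed limit or range.

### The arm

A 6-joint arm with a two-finger parallel gripper is mounted at the origin on a cart in front of the work surface, level with it; the furniture and walls round the work are solid. World frame = base frame: x ahead of the robot, y to its left, z up, the work surface at z = 0. Lengths are in m, angles in degrees, forces in N, time in s.
With the tool pointing down it reaches from about 0.225 to 0.875 m from the base axis. Payload 3.4 kg.
Tool frame: the origin (TCP) lies midway between the tips of the shut fingers; the grasp point (between the pads) lies 19 mm behind it; z points along the fingers, y is the line along which they close (so a half turn about z gives the same grasp; the last joint's range is limited). The gripper opens to 85 mm and grips with 20 to 120 N. Pads are 22 mm wide; open, the fingers measure 114 mm over their backs; the gripper's body (76 mm by 85 mm) begins 54 mm behind the grasp point. The pads swing forward as they close: fully open they stand 13 mm farther back than shut.
Start: joints at [66.578, 15.808, 86.224, -0, 77.962, -6.933], TCP at [0.163, 0.551, 0.231] pointing down, gripper open.
Joint ranges: [-165.64, 165.64], [-43.16, 119.46], [12.63, 154.43], [-67.54, 247.53], [6.08, 155.33], [-154.97, 154.97]. Speed limits (degrees/s): [147.25, 147.25, 180, 180, 180, 180].

### API

Orientations are given as [roll, pitch, yaw] about the fixed x, y, z axes, in that order (R = Rz(yaw) Ry(pitch) Rx(roll)).
In Python, from workcell import monitor, snapshot, manip, spotter gives the robot as it stands.
- The arm moves only by the tool servo_tool, never from a script. Its argument "series" is a list of rows, each an object of numbers: "tx", "ty", "tz": the shift along the tool's x, y, z in m; "spin": the turn about the tool's z in rad; "jaw": the finger opening in m, from 0 to 0.0854. In form: [{"tx": .., "ty": .., "tz": .., "spin": .., "jaw": ..}, ...]. A call has 1 to 5 rows; each row shifts and turns the commanded pose from where the row before left it, along the tool's axes as they then stand; what a row does not reach is not made up. A row lasts 1/8 s, in which the tool goes at most 62.5 mm and 10.7 degrees, less where a joint would pass 70% of its speed; a pose out of reach is approached as far as the arm can. A call is refused whole if a number of a shift passes 0.0625 or a number of a turn 0.188, either way. A call with a gripper value outside its range is refused whole. The fingers move at their own pace and stop on an object; "grip_force" is the grip in N (left out, the last holds). Time passes only in rows, so rows that do not move let the fingers close. It gives the time, the measured TCP pose, the force, the opening and the grip force at its end, in the units of the state.
- monitor.state(): the state, without advancing time (a new reading comes with each control period).
- snapshot(name): name is "side" or "top" or "wrist"; returns a dict with "pixels" (384x512x3 uint8, red, green, blue), "fx", "fy", "cx", "cy" (pixels), "world_from_camera" (4x4, takes a point from camera to world coordinates); the wrist camera has in their place "T_tool_cam" (4x4, takes a point from camera to tool coordinates, whose origin is the TCP and whose axes are the flange's). Camera axes: x right, y down, z forward; pixel columns grow to the right and rows downward; lengths in m; the calibration is good to about 2 mm. A picture is of the moment at which its call begins: read the wrist's pose just before it. There is no depth.
- manip.sign_off(): hands the job in; it is judged then, once.
Trained networks look in the newest picture that a camera, given by its name, has taken for a name from the list of things; names that differ only in an ending like _2 or _b are one class to them, and where a whole thing is asked for, a point or a joint stands for the part that bears it (a point fixed in the world has none). Each returns a list of dicts, best first, with "confidence" (0 to 1); they miss things now and then, are a little off and sometimes report something else, mostly with a low value. They report only what shows in the picture. A call takes as long as a camera call.
- spotter.look_for(camera, thing): "box" ([left, top, width, height] in pixels, round what is visible of it).
The state is a dict: "time": time; "joint_positions": joint angles; "joint_velocities": joint speeds; "effort": joint torques, N m; "tcp_pos": TCP position; "tool_rot": TCP orientation; "wrist_force": force on the tool from outside, world axes, zero at the start; "moment": the same for the moment, N m; "opening": finger opening in m; "grasp_force": force on a finger pad.
Only numpy, scipy, OpenCV 4.12 (cv2) and the standard library are available. Lean on these libraries where they do the work, as an engineer would, in place of code of your own. Each camera call takes 0.05 s, during which the arm holds its last target. There are 200 camera calls.

## Working session

There is one attempt and no reset: what is moved stays moved. The work goes in short steps, Python scripts to look and compute and a tool call to move; the robot and the scene stay as the last step left them, time stands still between calls to the robot, and variables do not carry over. Pictures are saved under pics/ and viewed, at most 10 in all, crops included, and the job is handed in when it is done.

Besides the shell and the picture viewer there is one more tool, called after "Emit:" by a JSON object that holds its "name" and its "arguments". servo_tool: Moves the arm, as the interface text tells. Its arguments: {"type":"object","properties":{"series":{"type":"array"},"grip_force":{"type":"number"}},"required":["series"]}

```bash
mkdir -p pics; cat > h.py <<'E'
import numpy as np, cv2
from workcell import monitor, snapshot, manip, spotter
from scipy.spatial.transform import Rotation as R
def shot(n):
    s=monitor.state(); p=snapshot(n)
    if 'world_from_camera' in p: T=np.array(p['world_from_camera'])
    else:
        W=np.eye(4); W[:3,:3]=R.from_euler('xyz',s['tool_rot'],degrees=True).as_matrix(); W[:3,3]=s['tcp_pos']
        T=W@np.array(p['T_tool_cam'])
    p['T']=T; return p
def w(p,u,v,z):
    d=p['T'][:3,:3]@np.array([(u-p['cx'])/p['fx'],(v-p['cy'])/p['fy'],1]); o=p['T'][:3,3]
    return (o+d*(z-o[2])/d[2])
def px(p,X):
    c=np.linalg.inv(p['T'])@np.append(X,1); return [p['fx']*c[0]/c[2]+p['cx'],p['fy']*c[1]/c[2]+p['cy']]
def save(p,f,crop=None,k=1):
    im=np.array(p['pixels'])[:,:,::-1]
    if crop: l,t,a,b=crop; im=im[t:t+b,l:l+a]
    cv2.imwrite('pics/'+f,cv2.resize(im,None,fx=k,fy=k,interpolation=cv2.INTER_CUBIC))
def st():
    s=monitor.state(); return {k:np.round(s[k],4).tolist() for k in ['time','tcp_pos','tool_rot','joint_positions','wrist_force','opening','grasp_force']}
E
python3 - <<'E'
from h import *
np.set_printoptions(precision=4,suppress=True)
print(st())
zs=dict(jig_base=.018,plate_hole=.03,base_hole=.018,post_top=.08,lock_pin=.066,spare_pin=.05,pin_block=.03,carrier=.073,tray=.045,flux_can=.094,tip_cleaner=.04)
for n in ['top','side','wrist']:
    p=shot(n); save(p,n+'1.png',k=1.5); print(n,p['fx'],p['T'][:3,3],p['T'][:3,2])
    if n=='wrist': print(p['T_tool_cam'])
    if n!='wrist':
        for t,z in zs.items():
            for r in spotter.look_for(n,t)[:2]:
                b=r['box']; print(n,t,round(r['confidence'],2),np.round(b),w(p,b[0]+b[2]/2,b[1]+b[3]/2,z)[:2])
E
```

```text
{'time': 0.0, 'tcp_pos': [0.163, 0.5509, 0.2304], 'tool_rot': [-179.8979, -0.0126, 163.5124], 'joint_positions': [66.5798, 15.8482, 86.2944, 0.0002, 77.9603, -6.9326], 'wrist_force': [-0.5693, -0.21, 0.1447], 'opening': 0.0853, 'grasp_force': 0.0}
top 431.3014058423037 [0.4171 0.0457 1.3141] [ 0.1288 -0.0013 -0.9917]
top jig_base 0.79 [217. 171.  82.  49.] [0.5692 0.0291]
top plate_hole 0.79 [229. 159.  61.  72.] [0.5691 0.0263]
top base_hole 0.86 [216. 170.  79.  45.] [0.5768 0.0368]
top post_top 0.64 [226. 159.  63.  68.] [0.5672 0.0328]
top spare_pin 0.49 [342. 232.   9.   9.] [ 0.4406 -0.2251]
top pin_block 0.89 [330. 204.  26.  43.] [ 0.4715 -0.2194]
top pin_block 0.64 [335. 208.   7.  10.] [ 0.5105 -0.2093]
top carrier 0.7 [237. 176.  39.  34.] [0.5678 0.0343]
top carrier 0.2 [327. 205.  26.  43.] [ 0.4687 -0.2023]
top tray 0.68 [112. 178.  75.  54.] [0.5391 0.3505]
top flux_can 0.69 [261. 119.  19.  27.] [ 0.743  -0.0077]
top tip_cleaner 0.73 [305. 130.  20.  23.] [ 0.7276 -0.1455]
top tip_cleaner 0.56 [227. 162.  63.  66.] [0.5662 0.0305]
side 428.24042180798153 [ 0.1399 -0.7
[... 377 characters left out ...]
 0.5394 -0.0383]
side spare_pin 0.61 [247. 287.  13.  19.] [ 0.4323 -0.2377]
side pin_block 0.56 [237. 279.  56.  46.] [ 0.4568 -0.2372]
side carrier 0.93 [228. 211.  48.  15.] [ 0.5457 -0.007 ]
side carrier 0.39 [277. 268.   6.  19.] [ 0.4882 -0.2354]
side tray 0.86 [163. 161.  64.  46.] [0.5156 0.3008]
side flux_can 0.78 [312. 192.  23.  38.] [ 0.6944 -0.0773]
side flux_can 0.48 [206. 198.  93.  44.] [ 0.5243 -0.0485]
side tip_cleaner 0.82 [336. 238.  29.  26.] [ 0.7015 -0.1772]
wrist 285.87958511894334 [0.0925 0.5724 0.3741] [ 0.2779 -0.0818 -0.9571]
[[-0.0003 -0.9571 -0.2897  0.0738]
 [ 1.     -0.0004  0.0003  0.0001]
 [-0.0004 -0.2897  0.9571 -0.1428]
 [ 0.      0.      0.      1.    ]]
```

```bash
python3 - <<'E'
from h import *
a=cv2.imread('pics/top1.png'); 
im=a[210:390,140:560]; cv2.imwrite('pics/top1c.png',cv2.resize(im,None,fx=1.9,fy=1.9,interpolation=cv2.INTER_CUBIC))
E
```

```text
(no output)
```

View pics/top1c.png

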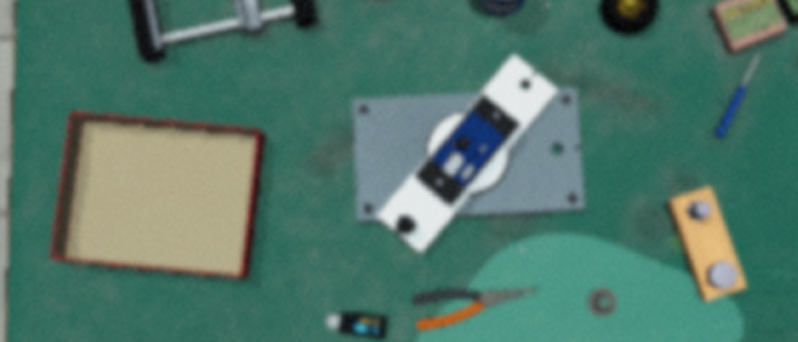

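View pics/side1.png

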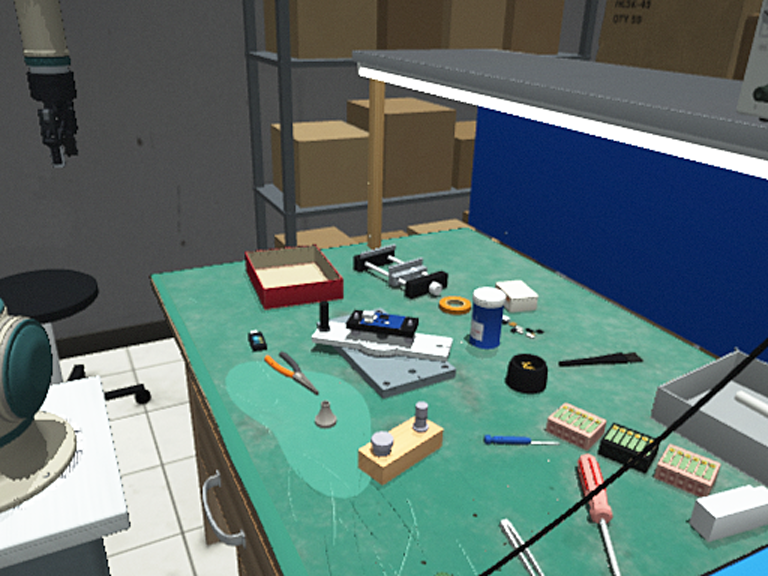

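The top crop shows the post at (405,224), the plate hole at (525,84), the base hole at (557,148), the lock pin head at (700,210), the spare pin at (722,275), and the empty tray at left with corners about (70,113) to (245,277). The side view confirms that the tall slim pin is the far one in the block.

```bash
python3 - <<'E'
from h import *
np.set_printoptions(precision=4,suppress=True)
p=shot('top')
g=lambda x,y,z:w(p,(x/1.9+140)/1.5,(y/1.9+210)/1.5,z)[:2]
post=g(405,220,.08);ph=g(525,84,.03);bh=g(557,148,.018)
bc=[g(352,100,.018),g(578,90,.018),g(583,210,.018),g(358,220,.018)]
o=np.mean(bc,0); print('base o',o,'y dir',np.degrees(np.arctan2(*(o-bh)[::-1])),np.linalg.norm(o-bh),'side ang',np.degrees(np.arctan2(*(bc[0]-bc[1])[::-1])))
print('post',post,'ph',ph,'bh',bh,'plate dir',np.degrees(np.arctan2(*(post-ph)[::-1])),np.linalg.norm(post-ph), 'origin from plate',ph+(post-ph)*95/195)
print('lock',g(699,209,.066),'spare',g(722,272,.05))
tc=[g(70,113,.045),g(265,131,.045),g(245,277,.045),g(52,258,.045)]
print('tray',np.array(tc),np.mean(tc,0), [np.linalg.norm(tc[i]-tc[i-1]) for i in range(4)],np.degrees(np.arctan2(*(tc[0]-tc[1])[::-1])))
E
```

```text
base o [0.5715 0.0318] y dir 93.40785181594586 0.09506041902957957 side ang 91.70180675566849
post [0.499  0.0966] ph [ 0.6445 -0.0299] bh [ 0.5772 -0.0631] plate dir 139.0070835360398 0.19284078906042587 origin from plate [0.5736 0.0317]
lock [ 0.5066 -0.2018] spare [ 0.4429 -0.2258]
tray [[0.6183 0.4468]
 [0.5963 0.2431]
 [0.4453 0.2628]
 [0.4677 0.4615]] [0.5319 0.3536] [np.float64(0.1513768715694493), np.float64(0.204953360738745), np.float64(0.15231201095062855), np.float64(0.19993005671770697)] 83.82191223425316
```

Emit:
{"name": "servo_tool", "arguments": {"series": [{"tx": -0.045, "ty": -0.034, "tz": 0}, {"tx": -0.045, "ty": -0.034, "tz": 0}, {"tx": -0.045, "ty": -0.034, "tz": 0}, {"tx": -0.045, "ty": -0.034, "tz": 0}, {"tx": -0.045, "ty": -0.034, "tz": 0.01}]}}

```text
validation failed for argument at $.se...
```

Emit:
{"name": "servo_tool", "arguments": {"series": [{"tx": -0.045, "ty": -0.034, "tz": 0.01}, {"tx": -0.045, "ty": -0.034, "tz": 0.01}, {"tx": -0.045, "ty": -0.034, "tz": 0.01}, {"tx": -0.045, "ty": -0.034, "tz": 0}, {"tx": -0.045, "ty": -0.034, "tz": 0}]}}

```text
validation failed for argument at $.se...
```

Emit:
{"name": "servo_tool", "arguments": {"series": [{"spin": 0.143}, {"spin": 0.143}, {"spin": 0.142}, {}, {}]}}

```text
validation failed for argument at $.se...
```

```bash
cat >> h.py <<'E'
def to(x,y,z,yaw):
    s=monitor.state(); P=np.array(s['tcp_pos']); M=R.from_euler('xyz',s['tool_rot'],degrees=True).as_matrix()
    d=M.T@(np.array([x,y,z])-P); dy=(s['tool_rot'][2]-yaw+180)%360-180
    print('tool delta',np.round(d,4),'spin rad (after shift)',round(np.radians(dy),3))
E
python3 - <<'E'
from h import *
print(st()); p=shot('wrist'); save(p,'w2.png',k=1.5)
for t in ['post_top','carrier','plate_hole','jig_base']: print(t,spotter.look_for('wrist',t)[:2])
print(px(p,[.499,.0966,.08]),px(p,[.5715,.0318,.03]))
E
```

```text
{'time': 1.3, 'tcp_pos': [0.1632, 0.5514, 0.2313], 'tool_rot': [179.997, 0.0015, 163.5105], 'joint_positions': [66.5779, 15.8084, 86.226, -0.0011, 77.9625, -6.9323], 'wrist_force': [0.0185, 0.6669, -0.0022], 'opening': 0.0855, 'grasp_force': 0.0}
post_top []
carrier []
plate_hole []
jig_base []
[np.float64(27.117980400064738), np.float64(468.3752230359398)] [np.float64(36.20042826604913), np.float64(467.8644136428398)]
```

View pics/w2.png

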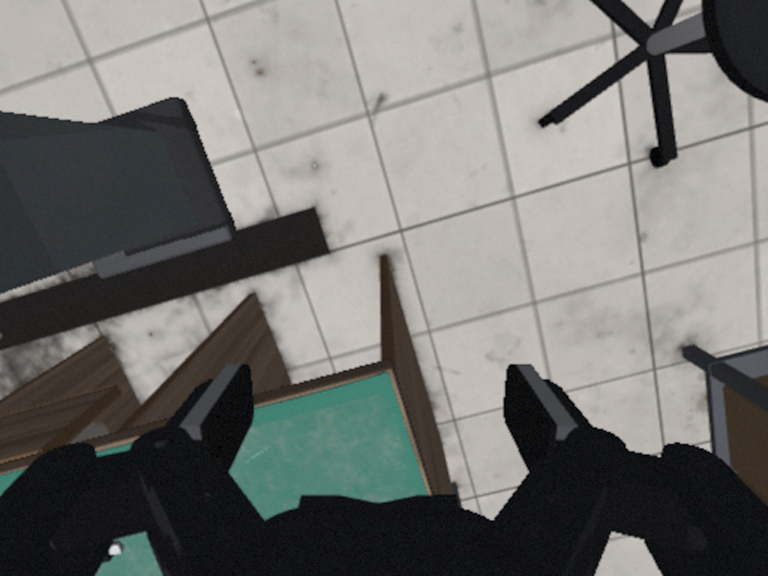

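The picture still shows the floor and table corner at the start pose. The moves were refused because each row needs all five fields.

Emit:
{"name": "servo_tool", "arguments": {"series": [{"tx": -0.045, "ty": -0.034, "tz": 0, "spin": 0, "jaw": 0.085}, {"tx": -0.045, "ty": -0.034, "tz": 0, "spin": 0, "jaw": 0.085}, {"tx": -0.045, "ty": -0.034, "tz": 0, "spin": 0, "jaw": 0.085}, {"tx": -0.045, "ty": -0.034, "tz": 0, "spin": 0, "jaw": 0.085}, {"tx": -0.045, "ty": -0.034, "tz": 0.01, "spin": 0, "jaw": 0.085}]}}

```text
time: 2.17
tcp_pos: [0.3322, 0.3235, 0.2221]
tool_rot: [179.9, 0.1, 163.5]
wrist_force: [0.8, 0.4, -0.4]
opening: 0.085
grasp_force: 0.0
```

Emit:
{"name": "servo_tool", "arguments": {"series": [{"tx": -0.045, "ty": -0.034, "tz": 0.01, "spin": 0, "jaw": 0.085}, {"tx": -0.045, "ty": -0.034, "tz": 0.01, "spin": 0, "jaw": 0.085}, {"tx": -0.045, "ty": -0.034, "tz": 0, "spin": 0, "jaw": 0.085}, {"tx": -0.045, "ty": -0.034, "tz": 0, "spin": 0, "jaw": 0.085}, {"tx": -0.045, "ty": -0.034, "tz": 0, "spin": 0, "jaw": 0.085}]}}

```text
time: 2.8
tcp_pos: [0.4993, 0.096, 0.2015]
tool_rot: [180.0, 0.0, 163.5]
wrist_force: [0.2, 0.5, -0.3]
opening: 0.0847
grasp_force: 0.0
```

Emit:
{"name": "servo_tool", "arguments": {"series": [{"tx": 0, "ty": 0, "tz": 0, "spin": 0.143, "jaw": 0.05}, {"tx": 0, "ty": 0, "tz": 0, "spin": 0.143, "jaw": 0.05}, {"tx": 0, "ty": 0, "tz": 0, "spin": 0.142, "jaw": 0.05}, {"tx": 0, "ty": 0, "tz": 0, "spin": 0, "jaw": 0.05}]}}

```text
time: 3.3
tcp_pos: [0.4983, 0.0975, 0.2013]
tool_rot: [180.0, 0.0, 139.1]
wrist_force: [-0.4, 0.3, 0.1]
opening: 0.0501
grasp_force: 0.0
```

```bash
python3 - <<'E'
from h import *
print(st()); p=shot('wrist'); save(p,'w3.png',k=1.5)
for t in ['post_top','carrier']: print(t,spotter.look_for('wrist',t)[:2])
print(px(p,[.499,.0966,.08]),px(p,[.5715,.0318,.03]))
E
```

```text
{'time': 3.3, 'tcp_pos': [0.4983, 0.0975, 0.2013], 'tool_rot': [179.9918, 0.0021, 139.0711], 'joint_positions': [3.2165, 11.1418, 97.0411, 0.0047, 71.8099, -45.8561], 'wrist_force': [-0.3731, 0.3231, 0.1278], 'opening': 0.0501, 'grasp_force': 0.0}
post_top [{'box': [223.9, 160.4, 64.5, 170.2], 'confidence': 0.7}]
carrier []
[np.float64(251.47728879572605), np.float64(188.2994232318247)] [np.float64(250.38816093825656), np.float64(253.43512744525395)]
```

View pics/w3.png

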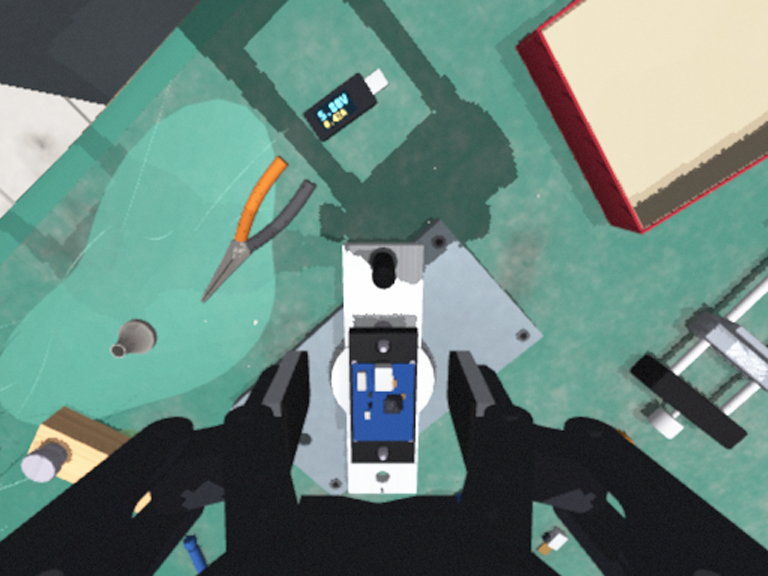

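The plate is upright in the view: the post top is near (384,274), its foot near (384,253), and the plate hole at (382,476). The carrier's ends are at (382,328) and (382,462).

```bash
python3 - <<'E'
from h import *
p=shot('wrist'); f=lambda x,y,z: w(p,x/1.5,y/1.5,z)[:2]
post=f(384,274,.08); ph=f(382,476,.03); o=(f(382,328,.062)+f(382,462,.062))/2
print('post',post,'foot',f(384,253,.03),'ph',ph,'len',np.linalg.norm(post-ph),'ang',np.degrees(np.arctan2(*(post-ph)[::-1])),'o',ph+(post-ph)*95/195,'carrier',o)
# base screws corners
for c in [(438,242),(522,336),(305,439),(335,484)]: print(f(*c,.018))
to(*post,.046,139)
E
```

```text
post [0.4975261  0.10367782] foot [0.49568114 0.10619148] ph [ 0.64627394 -0.02559243] len 0.19707032920939288 ang 139.00752199411215 o [0.57380705 0.03738538] carrier [0.5728881  0.03726186]
[0.51838011 0.14164525]
[0.62464582 0.14505738]
[ 0.57931539 -0.05799882]
[ 0.63241286 -0.07062599]
tool delta [0.0044 0.004  0.1554] spin rad (after shift) 0.001
```

Emit:
{"name": "servo_tool", "arguments": {"series": [{"tx": 0.0025, "ty": 0.003, "tz": 0.05, "spin": 0, "jaw": 0.05}, {"tx": 0.001, "ty": 0, "tz": 0.055, "spin": 0, "jaw": 0.05}, {"tx": 0, "ty": 0, "tz": 0.05, "spin": 0, "jaw": 0.05}, {"tx": 0, "ty": 0, "tz": 0, "spin": 0, "jaw": 0.05}], "grip_force": 25}}

```text
time: 4.0
tcp_pos: [0.4942, 0.1021, 0.0434]
tool_rot: [-179.7, -0.4, 139.0]
wrist_force: [-0.5, 0.5, 0.6]
opening: 0.0502
grasp_force: 0.0
```

Emit:
{"name": "servo_tool", "arguments": {"series": [{"tx": 0, "ty": 0, "tz": 0, "spin": 0, "jaw": 0.0}, {"tx": 0, "ty": 0, "tz": 0, "spin": 0, "jaw": 0.0}, {"tx": 0, "ty": 0, "tz": 0, "spin": 0, "jaw": 0.0}, {"tx": 0, "ty": 0, "tz": 0, "spin": 0, "jaw": 0.0}], "grip_force": 25}}

```text
time: 4.5
tcp_pos: [0.4995, 0.1023, 0.0486]
tool_rot: [179.8, 0.2, 139.0]
wrist_force: [-0.5, 0.4, 7.1]
opening: 0.0154
grasp_force: 25.5
```

Emit:
{"name": "servo_tool", "arguments": {"series": [{"tx": -0.0008, "ty": 0.013, "tz": 0, "spin": 0.13, "jaw": 0.0}, {"tx": -0.0008, "ty": 0.013, "tz": 0, "spin": 0.13, "jaw": 0.0}, {"tx": -0.0008, "ty": 0.013, "tz": 0, "spin": 0.13, "jaw": 0.0}, {"tx": -0.0008, "ty": 0.013, "tz": 0, "spin": 0.13, "jaw": 0.0}, {"tx": -0.0008, "ty": 0.013, "tz": 0, "spin": 0.13, "jaw": 0.0}]}}

```text
time: 5.12
tcp_pos: [0.5547, 0.1343, 0.0486]
tool_rot: [179.8, 0.1, 101.6]
wrist_force: [0.7, -4.1, 5.9]
opening: 0.015
grasp_force: 25.4
```

Emit:
{"name": "servo_tool", "arguments": {"series": [{"tx": -0.0008, "ty": 0.013, "tz": 0, "spin": 0.13, "jaw": 0.0}, {"tx": 0, "ty": 0, "tz": 0, "spin": 0, "jaw": 0.0}, {"tx": 0, "ty": 0, "tz": 0, "spin": 0, "jaw": 0.0}]}}

```text
time: 5.5
tcp_pos: [0.5679, 0.1361, 0.0486]
tool_rot: [179.7, 0.1, 94.4]
wrist_force: [1.3, -2.5, 6.3]
opening: 0.0151
grasp_force: 25.5
```

```bash
python3 - <<'E'
from h import *
print(st()); p=shot('wrist'); save(p,'w4.png',(120,130,280,210),2.8)
E
```

```text
{'time': 5.5, 'tcp_pos': [0.5679, 0.1361, 0.0486], 'tool_rot': [179.6777, 0.0644, 94.3812], 'joint_positions': [6.696, 25.3259, 100.0218, -0.0952, 54.333, 2.37], 'wrist_force': [1.2757, -2.5169, 6.3051], 'opening': 0.0151, 'grasp_force': 25.5126}
```

View pics/w4.png

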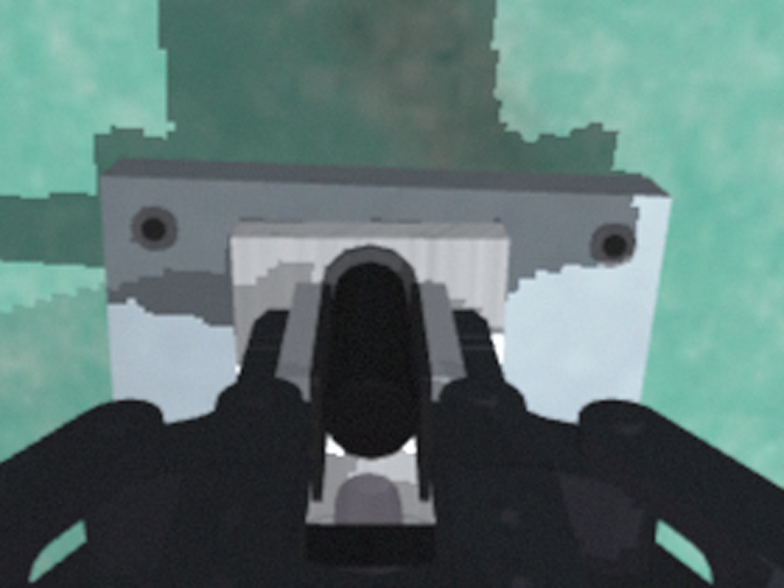

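The wrist view shows the plate end edge level, (232,238) to (508,238), while the base's edge runs from (104,177) to (668,195), so the base is still about 2° off from the plate.

```bash
python3 - <<'E'
from h import *
p=shot('wrist'); f=lambda x,y,z: w(p,x/2.8+120,y/2.8+130,z)[:2]
a=lambda q,r: np.degrees(np.arctan2(*(r-q)[::-1]))
print('base edge',f(104,177,.018),f(668,195,.018),a(f(104,177,.018),f(668,195,.018)))
print('screws',a(f(154,229,.018),f(613,244,.018)),f(154,229,.018),f(613,244,.018))
print('plate end',a(f(232,238,.03),f(508,238,.03)),f(232,238,.03),f(508,238,.03))
E
```

```text
base edge [0.50671019 0.15299553] [0.63481995 0.15824182] 2.3450402692070202
screws 2.2369132004236003 [0.51793201 0.14127281] [0.62424207 0.14542543]
plate end 4.236632165186597 [0.53766951 0.14518967] [0.59702068 0.1495863 ]
```

Emit:
{"name": "servo_tool", "arguments": {"series": [{"tx": 0, "ty": 0.0035, "tz": 0, "spin": 0.035, "jaw": 0.0}, {"tx": 0, "ty": 0, "tz": 0, "spin": 0, "jaw": 0.0}, {"tx": 0, "ty": 0, "tz": 0, "spin": 0, "jaw": 0.05}, {"tx": 0, "ty": 0, "tz": 0, "spin": 0, "jaw": 0.05}, {"tx": 0, "ty": 0, "tz": -0.02, "spin": 0, "jaw": 0.05}]}}

```text
time: 6.22
tcp_pos: [0.5672, 0.1369, 0.0649]
tool_rot: [-179.7, -0.0, 92.3]
wrist_force: [-0.3, -0.3, -0.4]
opening: 0.0506
grasp_force: 0.0
```

Emit:
{"name": "servo_tool", "arguments": {"series": [{"tx": 0, "ty": 0, "tz": -0.06, "spin": 0, "jaw": 0.05}, {"tx": 0, "ty": 0, "tz": -0.06, "spin": 0, "jaw": 0.05}, {"tx": 0, "ty": 0, "tz": -0.01, "spin": 0, "jaw": 0.05}, {"tx": 0, "ty": 0, "tz": 0, "spin": 0, "jaw": 0.05}]}}

```text
time: 6.72
tcp_pos: [0.5688, 0.137, 0.1965]
tool_rot: [180.0, -0.0, 92.3]
wrist_force: [-0.8, 0.6, -0.4]
opening: 0.0502
grasp_force: 0.0
```

```bash
python3 - <<'E'
from h import *
print(st()); p=shot('wrist'); save(p,'w5.png',(156,120,200,220),2.7)
E
```

```text
{'time': 6.725, 'tcp_pos': [0.5688, 0.137, 0.1965], 'tool_rot': [179.9696, -0.0152, 92.3081], 'joint_positions': [6.7225, 17.8547, 88.3024, 0.0134, 73.8115, 4.4106], 'wrist_force': [-0.8014, 0.6314, -0.3677], 'opening': 0.0502, 'grasp_force': 0.0}
```

View pics/w5.png

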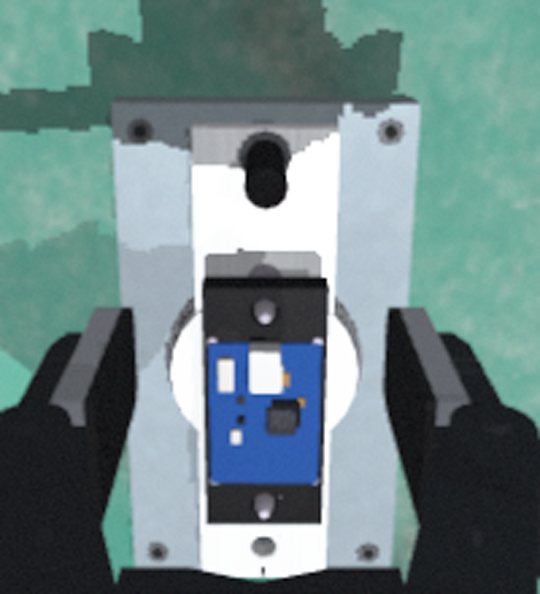

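The jig now looks aligned: the plate hole at (263,546) sits midway between the base screws (158,551) and (368,551), and the end line shows at (263,571).

```bash
python3 - <<'E'
from h import *
p=shot('wrist'); f=lambda x,y,z: w(p,x/2.7+156,y/2.7+120,z)[:2]
a=lambda q,r: np.degrees(np.arctan2(*(r-q)[::-1]))
ph=f(263,546,.03);post=f(265,190,.08); print('hole',ph,'post',post,a(ph,post))
s=[f(139,131,.018),f(390,131,.018),f(158,551,.018),f(368,551,.018)]; print(s,a(s[0],s[1]),a(s[2],s[3]),a((s[2]+s[3])/2,(s[0]+s[1])/2), np.mean(s,0))
c=[f(203,279,.062),f(327,279,.062),f(207,523,.062),f(322,523,.062)]; print('carrier',np.mean(c,0),a((c[2]+c[3])/2,(c[0]+c[1])/2))
print('line',a(f(263,571,.03),f(265,135,.03)))
to(.5066,-.2018,.12,92.3)
E
```

```text
hole [ 0.57732836 -0.05763362] post [0.56988273 0.13569638] 92.2055153929866
[array([0.51674067, 0.14140016]), array([0.62254151, 0.14567554]), array([ 0.52519739, -0.07334226]), array([ 0.63060311, -0.06892476])] 2.3140456674871683 2.3998355578118358 92.20328308799762 [0.57377067 0.03620217]
carrier [0.57396442 0.03846399] 92.30601630206124
line 92.1572169489632
tool delta [-0.3359 -0.0742  0.0746] spin rad (after shift) -0.0
```

Emit:
{"name": "servo_tool", "arguments": {"series": [{"tx": -0.056, "ty": -0.0124, "tz": 0, "spin": 0, "jaw": 0.04}, {"tx": -0.056, "ty": -0.0124, "tz": 0, "spin": 0, "jaw": 0.04}, {"tx": -0.056, "ty": -0.0124, "tz": 0, "spin": 0, "jaw": 0.04}, {"tx": -0.056, "ty": -0.0124, "tz": 0, "spin": 0, "jaw": 0.04}, {"tx": -0.056, "ty": -0.0124, "tz": 0.02, "spin": 0, "jaw": 0.04}]}}

```text
time: 7.45
tcp_pos: [0.5178, -0.147, 0.1751]
tool_rot: [-180.0, -0.0, 92.3]
wrist_force: [0.3, 0.6, -0.3]
opening: 0.0396
grasp_force: 0.0
```

Emit:
{"name": "servo_tool", "arguments": {"series": [{"tx": -0.056, "ty": -0.0124, "tz": 0.02, "spin": 0, "jaw": 0.04}, {"tx": 0, "ty": 0, "tz": 0, "spin": 0, "jaw": 0.04}, {"tx": 0, "ty": 0, "tz": 0, "spin": 0, "jaw": 0.04}]}}

```text
time: 7.82
tcp_pos: [0.5072, -0.2011, 0.1546]
tool_rot: [-179.8, -0.2, 92.2]
wrist_force: [0.3, 0.2, -0.3]
opening: 0.0397
grasp_force: 0.0
```

```bash
python3 - <<'E'
from h import *
print(st()); p=shot('wrist'); save(p,'w6.png',k=1.5)
print(px(p,[.5066,-.2018,.066]))
for t in ['lock_pin','spare_pin','pin_block']:
    for r in spotter.look_for('wrist',t)[:2]: print(t,r)
E
```

```text
{'time': 7.825, 'tcp_pos': [0.5072, -0.2011, 0.1546], 'tool_rot': [-179.8336, -0.1608, 92.2348], 'joint_positions': [-28.9673, 16.544, 96.6431, 0.0558, 67.0385, -31.2242], 'wrist_force': [0.2798, 0.1559, -0.3296], 'opening': 0.0397, 'grasp_force': 0.0}
[np.float64(251.39136433599154), np.float64(198.69680839871378)]
lock_pin {'box': [242.9, 180.2, 23.2, 30.0], 'confidence': 0.83}
spare_pin {'box': [164.9, 196.6, 33.4, 32.0], 'confidence': 0.71}
pin_block {'box': [162.9, 158.3, 115.5, 73.6], 'confidence': 0.64}
```

View pics/w6.png

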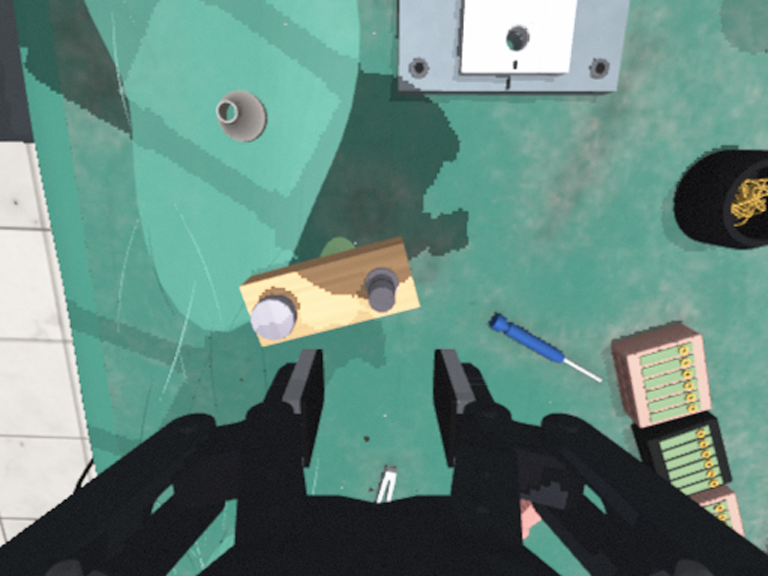

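The lock pin's head top is at about (382,296) and the spare's flat disc is at (273,317). The jig's plate hole is at (517,38), its line at (515,65) and the base line at (508,83), which is nearly collinear once the height difference is allowed for.

```bash
python3 - <<'E'
from h import *
p=shot('wrist'); f=lambda x,y,z: w(p,x/1.5,y/1.5,z)[:2]
print('lock',f(382,296,.066),'spare',f(273,317,.05),'hole',f(517,38,.03),'lines',f(515,65,.03),f(508,83,.018))
c=[f(241,288,.03),f(407,240,.03),f(420,303,.03),f(261,346,.03)]; print('block',np.mean(c,0))
x,y=f(382,296,.066); to(x,y,.036,92.3)
E
```

```text
lock [ 0.510941   -0.20061964] spare [ 0.44451097 -0.22213386] hole [ 0.58023932 -0.05820836] lines [ 0.58094589 -0.07176018] [ 0.58143087 -0.07915653]
block [ 0.47830449 -0.21292728]
tool delta [-0.0002  0.0023  0.1206] spin rad (after shift) 0.002
```

Emit:
{"name": "servo_tool", "arguments": {"series": [{"tx": 0, "ty": 0.0025, "tz": 0.05, "spin": 0, "jaw": 0.04}, {"tx": 0, "ty": 0, "tz": 0.045, "spin": 0, "jaw": 0.04}, {"tx": 0, "ty": 0, "tz": 0.019, "spin": 0, "jaw": 0.04}, {"tx": 0, "ty": 0, "tz": 0, "spin": 0, "jaw": 0.04}, {"tx": 0, "ty": 0, "tz": 0, "spin": 0, "jaw": 0.0}], "grip_force": 60}}

```text
time: 8.7
tcp_pos: [0.5117, -0.2017, 0.0434]
tool_rot: [179.9, 0.1, 92.3]
wrist_force: [-0.0, 0.4, 0.2]
opening: 0.0232
grasp_force: 0.0
```

Emit:
{"name": "servo_tool", "arguments": {"series": [{"tx": 0, "ty": 0, "tz": 0, "spin": 0, "jaw": 0.0}, {"tx": 0, "ty": 0, "tz": 0, "spin": 0, "jaw": 0.0}, {"tx": 0, "ty": 0, "tz": 0, "spin": 0, "jaw": 0.0}, {"tx": 0, "ty": 0, "tz": 0, "spin": 0, "jaw": 0.0}], "grip_force": 60}}

```text
time: 9.2
tcp_pos: [0.5111, -0.2019, 0.0436]
tool_rot: [179.9, 0.0, 92.3]
wrist_force: [-1.4, 0.8, 6.2]
opening: 0.0138
grasp_force: 58.6
```

Emit:
{"name": "servo_tool", "arguments": {"series": [{"tx": 0, "ty": 0, "tz": -0.03, "spin": 0, "jaw": 0.0}, {"tx": 0, "ty": 0, "tz": -0.03, "spin": 0, "jaw": 0.0}, {"tx": 0.035, "ty": 0.0183, "tz": 0, "spin": 0, "jaw": 0.0}, {"tx": 0.035, "ty": 0.0183, "tz": 0, "spin": 0, "jaw": 0.0}, {"tx": 0.035, "ty": 0.0183, "tz": 0, "spin": 0, "jaw": 0.0}]}}

```text
time: 9.82
tcp_pos: [0.5622, -0.0938, 0.1028]
tool_rot: [179.9, 0.0, 92.3]
wrist_force: [0.8, -0.6, 0.1]
opening: 0.0139
grasp_force: 58.6
```

Emit:
{"name": "servo_tool", "arguments": {"series": [{"tx": 0.035, "ty": 0.0183, "tz": 0, "spin": 0, "jaw": 0.0}, {"tx": 0, "ty": 0, "tz": 0.022, "spin": 0, "jaw": 0.0}, {"tx": 0, "ty": 0, "tz": 0, "spin": 0, "jaw": 0.0}, {"tx": 0, "ty": 0, "tz": 0, "spin": 0, "jaw": 0.0}]}}

```text
time: 10.32
tcp_pos: [0.5784, -0.0593, 0.0807]
tool_rot: [180.0, 0.0, 92.3]
wrist_force: [-0.2, 0.6, -0.3]
opening: 0.0142
grasp_force: 58.6
```

```bash
python3 - <<'E'
from h import *
print(st()); p=shot('wrist'); q=shot('side')
for n in (p,q): print(px(n,[.5787,-.0583,.03]),px(n,[.5787,-.0583,.04]),px(n,[.5787,-.0583,.102]))
a=cv2.resize(np.array(p['pixels'])[150:350,176:336,::-1],None,fx=2.4,fy=2.4,interpolation=cv2.INTER_CUBIC)
u,v=map(int,px(q,[.5787,-.0583,.04])); b=cv2.resize(np.array(q['pixels'])[v-60:v+60,u-50:u+50,::-1],(400,480),interpolation=cv2.INTER_CUBIC)
print('side crop origin',u-50,v-60); cv2.imwrite('pics/w7.png',np.hstack([a,b]))
E
```

```text
{'time': 10.325, 'tcp_pos': [0.5784, -0.0593, 0.0807], 'tool_rot': [179.9584, 0.0068, 92.2618], 'joint_positions': [-12.7108, 23.2368, 98.0272, 0.0049, 58.694, -14.9751], 'wrist_force': [-0.1751, 0.5892, -0.3239], 'opening': 0.0142, 'grasp_force': 58.5902}
[np.float64(252.24130203939848), np.float64(212.3070093825158)] [np.float64(252.26867542290518), np.float64(217.44297928028308)] [np.float64(252.5234837679935), np.float64(265.25175636313617)]
[np.float64(274.8670819067178), np.float64(241.7825360222016)] [np.float64(275.0576435982424), np.float64(238.01102827632232)] [np.float64(276.276119309974), np.float64(213.89552768333525)]
side crop origin 225 178
```

View pics/w7.png

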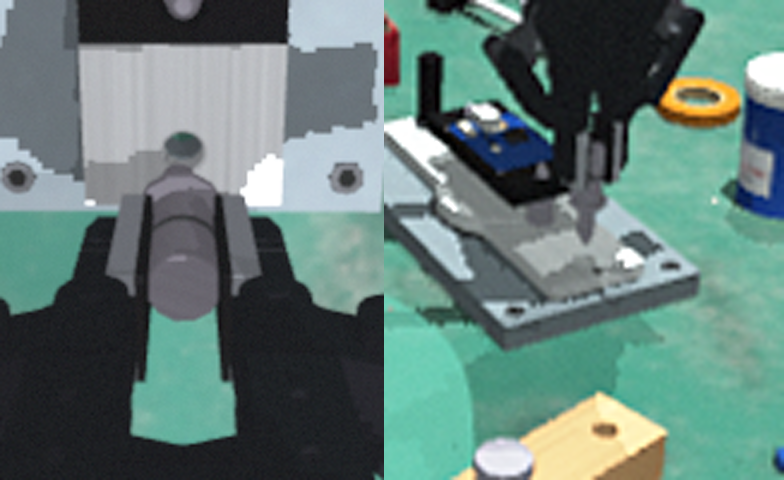

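```bash
python3 - <<'E'
from h import *
p=shot('wrist'); f=lambda x,y,z: w(p,x/2.4+176,y/2.4+150,z)[:2]
print('head',f(184,287,.103),'hole',f(184,149,.03),'collar far edge',f(181,166,.067)-np.array([0,.011]))
E
```

```text
head [ 0.57907109 -0.06053135] hole [ 0.57929562 -0.05852772] collar far edge [ 0.57803064 -0.0600957 ]
```

The left half shows the hole at (184,149) and the head top at (184,287), which puts the pin about 2 mm short along y. The side view has the tip right above the hole area, so I will shift and lower gently.

Emit:
{"name": "servo_tool", "arguments": {"series": [{"tx": 0.0018, "ty": 0, "tz": 0, "spin": 0, "jaw": 0.0}, {"tx": 0, "ty": 0, "tz": 0.006, "spin": 0, "jaw": 0.0}, {"tx": 0, "ty": 0, "tz": 0.006, "spin": 0, "jaw": 0.0}, {"tx": 0, "ty": 0, "tz": 0.005, "spin": 0, "jaw": 0.0}, {"tx": 0, "ty": 0, "tz": 0, "spin": 0, "jaw": 0.0}]}}

```text
time: 11.1
tcp_pos: [0.5781, -0.0572, 0.0627]
tool_rot: [-180.0, -0.0, 92.3]
wrist_force: [1.1, 0.0, -0.6]
opening: 0.0138
grasp_force: 58.6
```

Emit:
{"name": "servo_tool", "arguments": {"series": [{"tx": 0, "ty": 0, "tz": 0.003, "spin": 0, "jaw": 0.0}, {"tx": 0, "ty": 0, "tz": 0.003, "spin": 0, "jaw": 0.0}, {"tx": 0, "ty": 0, "tz": 0, "spin": 0, "jaw": 0.0}]}}

```text
time: 11.48
tcp_pos: [0.5783, -0.0572, 0.0571]
tool_rot: [180.0, 0.0, 92.3]
wrist_force: [0.7, -0.8, -1.1]
opening: 0.0141
grasp_force: 58.6
```

Emit:
{"name": "servo_tool", "arguments": {"series": [{"tx": 0, "ty": 0, "tz": 0.003, "spin": 0, "jaw": 0.0}, {"tx": 0, "ty": 0, "tz": 0.003, "spin": 0, "jaw": 0.0}, {"tx": 0, "ty": 0, "tz": 0.003, "spin": 0, "jaw": 0.0}, {"tx": 0, "ty": 0, "tz": 0, "spin": 0, "jaw": 0.0}]}}

```text
time: 11.98
tcp_pos: [0.5783, -0.0572, 0.048]
tool_rot: [180.0, 0.0, 92.3]
wrist_force: [2.2, -1.9, -1.0]
opening: 0.0137
grasp_force: 58.6
```

Emit:
{"name": "servo_tool", "arguments": {"series": [{"tx": 0, "ty": 0, "tz": 0.003, "spin": 0, "jaw": 0.0}, {"tx": 0, "ty": 0, "tz": 0.002, "spin": 0, "jaw": 0.0}, {"tx": 0, "ty": 0, "tz": 0, "spin": 0, "jaw": 0.0}, {"tx": 0, "ty": 0, "tz": 0, "spin": 0, "jaw": 0.0}]}}

```text
time: 12.48
tcp_pos: [0.5784, -0.0572, 0.0436]
tool_rot: [180.0, 0.0, 92.3]
wrist_force: [1.1, -1.8, 2.0]
opening: 0.014
grasp_force: 59.1
```

Emit:
{"name": "servo_tool", "arguments": {"series": [{"tx": 0, "ty": 0, "tz": 0.0015, "spin": 0, "jaw": 0.0}, {"tx": 0, "ty": 0, "tz": 0, "spin": 0, "jaw": 0.0}]}}

```text
time: 12.72
tcp_pos: [0.5788, -0.0572, 0.0434]
tool_rot: [179.9, 0.0, 92.3]
wrist_force: [-0.8, -0.5, 10.1]
opening: 0.014
grasp_force: 60.0
```

Emit:
{"name": "servo_tool", "arguments": {"series": [{"tx": 0, "ty": 0, "tz": 0, "spin": 0, "jaw": 0.045}, {"tx": 0, "ty": 0, "tz": 0, "spin": 0, "jaw": 0.045}, {"tx": 0, "ty": 0, "tz": 0, "spin": 0, "jaw": 0.045}, {"tx": 0, "ty": 0, "tz": -0.03, "spin": 0, "jaw": 0.045}, {"tx": 0, "ty": 0, "tz": -0.05, "spin": 0, "jaw": 0.045}]}}

```text
time: 13.35
tcp_pos: [0.5763, -0.0567, 0.1203]
tool_rot: [-179.7, -0.1, 92.3]
wrist_force: [0.1, -0.5, 0.7]
opening: 0.0453
grasp_force: 0.0
```

Emit:
{"name": "servo_tool", "arguments": {"series": [{"tx": 0.05, "ty": -0.0, "tz": -0.02, "spin": 0, "jaw": 0.08}, {"tx": 0.044, "ty": -0.0005, "tz": -0.02, "spin": 0, "jaw": 0.08}, {"tx": 0, "ty": 0, "tz": 0, "spin": 0, "jaw": 0.08}, {"tx": 0, "ty": 0, "tz": 0, "spin": 0, "jaw": 0.08}]}}

```text
time: 13.85
tcp_pos: [0.5734, 0.0366, 0.1612]
tool_rot: [-179.9, 0.0, 92.3]
wrist_force: [0.5, 0.5, -0.0]
opening: 0.0802
grasp_force: 0.0
```

```bash
python3 - <<'E'
from h import *
print(st()); p=shot('wrist'); q=shot('side')
a=cv2.resize(np.array(p['pixels'])[130:350,156:356,::-1],None,fx=2.2,fy=2.2,interpolation=cv2.INTER_CUBIC)
u,v=map(int,px(q,[.5787,-.0583,.04])); b=cv2.resize(np.array(q['pixels'])[v-46:v+40,u-45:u+25,::-1],(350,484),interpolation=cv2.INTER_CUBIC)
print('side origin',u-45,v-46,'scale',350/70,484/86); cv2.imwrite('pics/w8.png',np.hstack([a,b]))
for t,z in (('lock_pin',0),('carrier',0)):
    for n in('wrist','side'):print(t,n,spotter.look_for(n,t)[:1])
print('pred head top if home',px(q,[.5787,-.0583,.066]),px(p,[.5787,-.0583,.066]),'carrier c',px(p,[.5738,.0365,.073]))
E
```

```text
{'time': 13.85, 'tcp_pos': [0.5734, 0.0366, 0.1612], 'tool_rot': [-179.9376, 0.0308, 92.3355], 'joint_positions': [-3.2643, 18.5003, 92.6453, -0.0393, 68.9136, -5.5856], 'wrist_force': [0.5432, 0.4605, -0.041], 'opening': 0.0802, 'grasp_force': 0.0}
side origin 230 192 scale 5.0 5.627906976744186
lock_pin wrist [{'box': [245.2, 261.8, 16.3, 35.1], 'confidence': 0.86}]
lock_pin side [{'box': [270.5, 226.1, 8.2, 20.8], 'confidence': 0.64}]
carrier wrist [{'box': [224.5, 128.9, 59.5, 124.6], 'confidence': 0.95}]
carrier side [{'box': [233.8, 204.1, 39.9, 25.4], 'confidence': 0.56}]
pred head top if home [np.float64(275.5607410782311), np.float64(228.0539585865564)] [np.float64(253.49080917565723), np.float64(289.01200689649767)] carrier c [np.float64(252.45161457472364), np.float64(197.84437001280196)]
```

View pics/w8.png

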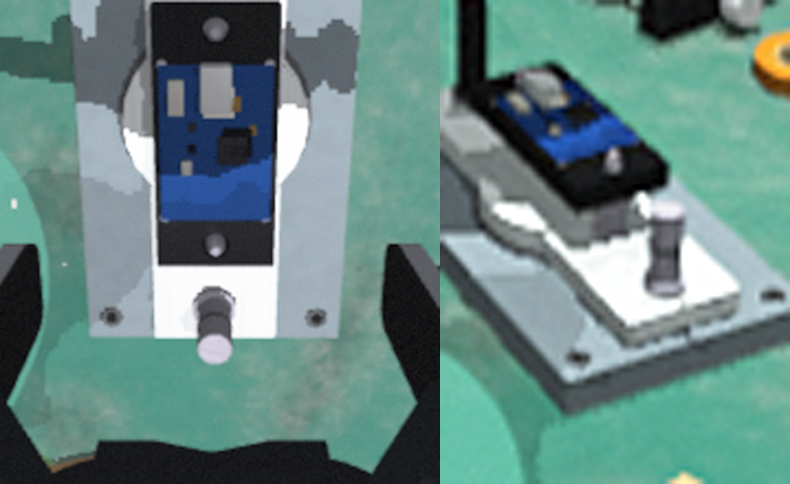

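The left half shows the pin head at (214,347) with its collar on the plate. The side view confirms the collar sits flat on the plate, so the pin is home. The carrier is centred at u≈216 in the crop.

```bash
python3 - <<'E'
from h import *
p=shot('wrist'); f=lambda x,y,z: w(p,x/2.2+156,y/2.2+130,z)[:2]
print('mid',(f(154,140,.062)+f(278.5,140,.062))/2,'pins',f(215,29,.068),f(215,243,.068),(f(215,29,.068)+f(215,243,.068))/2)
to(.5745,.037,.036,92.3)
E
```

```text
mid [0.57571217 0.03638328] pins [0.57337292 0.08134248] [ 0.57689404 -0.00619492] [0.57513348 0.03757378]
tool delta [0.0009 0.0009 0.1253] spin rad (after shift) -0.001
```

Emit:
{"name": "servo_tool", "arguments": {"series": [{"tx": 0.0005, "ty": 0.0015, "tz": 0.05, "spin": 0, "jaw": 0.08}, {"tx": 0, "ty": 0, "tz": 0.045, "spin": 0, "jaw": 0.08}, {"tx": 0, "ty": 0, "tz": 0.03, "spin": 0, "jaw": 0.08}, {"tx": 0, "ty": 0, "tz": 0, "spin": 0, "jaw": 0.08}], "grip_force": 35}}

```text
time: 14.7
tcp_pos: [0.5732, 0.0371, 0.0344]
tool_rot: [-179.7, -0.0, 92.3]
wrist_force: [0.0, 1.0, 0.7]
opening: 0.08
grasp_force: 0.0
```

Emit:
{"name": "servo_tool", "arguments": {"series": [{"tx": 0, "ty": 0, "tz": 0, "spin": 0, "jaw": 0.03}, {"tx": 0, "ty": 0, "tz": 0, "spin": 0, "jaw": 0.03}, {"tx": 0, "ty": 0, "tz": 0, "spin": 0, "jaw": 0.03}, {"tx": 0, "ty": 0, "tz": 0, "spin": 0, "jaw": 0.03}, {"tx": 0, "ty": 0, "tz": 0, "spin": 0, "jaw": 0.03}], "grip_force": 35}}

```text
time: 15.32
tcp_pos: [0.5759, 0.0372, 0.0386]
tool_rot: [179.9, 0.0, 92.3]
wrist_force: [-3.3, -0.3, 6.2]
opening: 0.0494
grasp_force: 37.0
```

Emit:
{"name": "servo_tool", "arguments": {"series": [{"tx": 0, "ty": 0, "tz": -0.005, "spin": 0, "jaw": 0.03}, {"tx": 0, "ty": 0, "tz": -0.005, "spin": 0, "jaw": 0.03}, {"tx": 0, "ty": 0, "tz": -0.005, "spin": 0, "jaw": 0.03}, {"tx": 0, "ty": 0, "tz": -0.005, "spin": 0, "jaw": 0.03}, {"tx": 0, "ty": 0, "tz": -0.01, "spin": 0, "jaw": 0.03}]}}

```text
time: 15.95
tcp_pos: [0.5749, 0.0374, 0.0669]
tool_rot: [-179.9, -0.0, 92.3]
wrist_force: [0.7, 0.9, -2.7]
opening: 0.0493
grasp_force: 36.7
```

Emit:
{"name": "servo_tool", "arguments": {"series": [{"tx": 0, "ty": 0, "tz": -0.02, "spin": 0, "jaw": 0.03}, {"tx": 0, "ty": 0, "tz": -0.03, "spin": 0, "jaw": 0.03}, {"tx": 0, "ty": 0, "tz": -0.02, "spin": 0, "jaw": 0.03}, {"tx": 0, "ty": 0, "tz": 0, "spin": 0, "jaw": 0.03}]}}

```text
time: 16.45
tcp_pos: [0.5767, 0.0373, 0.1389]
tool_rot: [179.7, 0.0, 92.3]
wrist_force: [-0.5, -0.7, -1.7]
opening: 0.0492
grasp_force: 36.8
```

```bash
python3 - <<'E'
from h import *
print(st()); p=shot('wrist'); q=shot('side')
a=cv2.resize(np.array(p['pixels'])[:,:,::-1],(533,400),interpolation=cv2.INTER_AREA)
u,v=map(int,px(q,[.575,.037,.1])); b=cv2.resize(np.array(q['pixels'])[v-50:v+50,u-33:u+33,::-1],(264,400),interpolation=cv2.INTER_CUBIC)
cv2.imwrite('pics/w9.png',np.hstack([a,b]))
for n in('wrist','side','top'):
  if n=='top': shot('top')
  for r in spotter.look_for(n,'tray')[:1]+spotter.look_for(n,'lock_pin')[:1]: print(n,r)
to(.532,.3545,.13,84)
E
```

```text
{'time': 16.45, 'tcp_pos': [0.5767, 0.0373, 0.1389], 'tool_rot': [179.7366, 0.0184, 92.2923], 'joint_positions': [-3.1996, 19.6622, 94.325, 0.0076, 65.7489, -5.495], 'wrist_force': [-0.4685, -0.7171, -1.6876], 'opening': 0.0492, 'grasp_force': 36.7977}
wrist {'box': [355.8, 331.8, 53.7, 46.5], 'confidence': 0.46}
side {'box': [161.9, 161.6, 65.1, 43.5], 'confidence': 0.61}
side {'box': [272.9, 228.6, 6.6, 14.7], 'confidence': 0.45}
top {'box': [109.4, 180.9, 76.1, 53.7], 'confidence': 0.68}
top {'box': [261.9, 121.8, 20.3, 21.1], 'confidence': 0.17}
tool delta [ 0.3186 -0.0303  0.0062] spin rad (after shift) 0.145
```

View pics/w9.png

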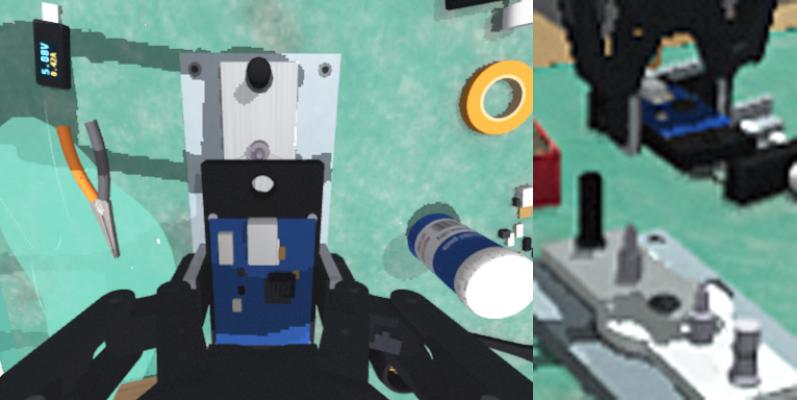

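The carrier came off level and the jig looks undisturbed, but I gripped it low: the fingertips reach about 8 mm below its underside and would stop on the tray floor first. I'll reseat it on its pins along the same line, regrip near the fingertips, and then carry it.

Emit:
{"name": "servo_tool", "arguments": {"series": [{"tx": 0, "ty": -0.0004, "tz": 0.04, "spin": 0, "jaw": 0.03}, {"tx": 0, "ty": 0, "tz": 0.03, "spin": 0, "jaw": 0.03}, {"tx": 0, "ty": 0, "tz": 0.01, "spin": 0, "jaw": 0.03}, {"tx": 0, "ty": 0, "tz": 0, "spin": 0, "jaw": 0.03}]}}

```text
time: 17.4
tcp_pos: [0.5749, 0.0374, 0.0565]
tool_rot: [-179.9, -0.0, 92.3]
wrist_force: [-0.1, -0.1, -1.8]
opening: 0.049
grasp_force: 36.9
```

Emit:
{"name": "servo_tool", "arguments": {"series": [{"tx": 0, "ty": 0, "tz": 0.003, "spin": 0, "jaw": 0.03}, {"tx": 0, "ty": 0, "tz": 0.003, "spin": 0, "jaw": 0.03}, {"tx": 0, "ty": 0, "tz": 0.003, "spin": 0, "jaw": 0.03}, {"tx": 0, "ty": 0, "tz": 0, "spin": 0, "jaw": 0.03}]}}

```text
time: 17.9
tcp_pos: [0.5748, 0.0374, 0.0477]
tool_rot: [-180.0, -0.0, 92.3]
wrist_force: [-0.1, -0.4, -2.9]
opening: 0.0487
grasp_force: 36.9
```

Emit:
{"name": "servo_tool", "arguments": {"series": [{"tx": 0, "ty": 0, "tz": 0.003, "spin": 0, "jaw": 0.03}, {"tx": 0, "ty": 0, "tz": 0.003, "spin": 0, "jaw": 0.03}, {"tx": 0, "ty": 0, "tz": 0.002, "spin": 0, "jaw": 0.03}, {"tx": 0, "ty": 0, "tz": 0.001, "spin": 0, "jaw": 0.03}, {"tx": 0, "ty": 0, "tz": 0, "spin": 0, "jaw": 0.03}]}}

```text
time: 18.52
tcp_pos: [0.575, 0.0374, 0.0388]
tool_rot: [180.0, -0.0, 92.3]
wrist_force: [0.7, 1.1, -1.9]
opening: 0.0493
grasp_force: 37.0
```

Emit:
{"name": "servo_tool", "arguments": {"series": [{"tx": 0, "ty": 0, "tz": 0.001, "spin": 0, "jaw": 0.03}, {"tx": 0, "ty": 0, "tz": 0, "spin": 0, "jaw": 0.03}, {"tx": 0, "ty": 0, "tz": 0, "spin": 0, "jaw": 0.03}]}}

```text
time: 18.9
tcp_pos: [0.5751, 0.0374, 0.0385]
tool_rot: [180.0, -0.0, 92.3]
wrist_force: [-1.3, 0.1, 6.0]
opening: 0.049
grasp_force: 37.7
```

Emit:
{"name": "servo_tool", "arguments": {"series": [{"tx": 0, "ty": 0, "tz": 0, "spin": 0, "jaw": 0.06}, {"tx": 0, "ty": 0, "tz": 0, "spin": 0, "jaw": 0.06}, {"tx": 0, "ty": 0, "tz": -0.009, "spin": 0, "jaw": 0.06}, {"tx": 0, "ty": 0, "tz": 0, "spin": 0, "jaw": 0.06}], "grip_force": 40}}

```text
time: 19.4
tcp_pos: [0.5758, 0.0373, 0.0477]
tool_rot: [179.9, 0.0, 92.3]
wrist_force: [0.6, -1.0, 0.3]
opening: 0.0598
grasp_force: 0.0
```

Emit:
{"name": "servo_tool", "arguments": {"series": [{"tx": 0, "ty": 0, "tz": 0, "spin": 0, "jaw": 0.03}, {"tx": 0, "ty": 0, "tz": 0, "spin": 0, "jaw": 0.03}, {"tx": 0, "ty": 0, "tz": 0, "spin": 0, "jaw": 0.03}, {"tx": 0, "ty": 0, "tz": 0, "spin": 0, "jaw": 0.03}], "grip_force": 40}}

```text
time: 19.9
tcp_pos: [0.5753, 0.0373, 0.0474]
tool_rot: [179.9, 0.0, 92.3]
wrist_force: [-0.3, 0.1, 5.8]
opening: 0.049
grasp_force: 41.4
```

Emit:
{"name": "servo_tool", "arguments": {"series": [{"tx": 0, "ty": 0, "tz": -0.004, "spin": 0, "jaw": 0.03}, {"tx": 0, "ty": 0, "tz": -0.005, "spin": 0, "jaw": 0.03}, {"tx": 0, "ty": 0, "tz": -0.005, "spin": 0, "jaw": 0.03}, {"tx": 0, "ty": 0, "tz": -0.006, "spin": 0, "jaw": 0.03}, {"tx": 0, "ty": 0, "tz": -0.01, "spin": 0, "jaw": 0.03}]}}

```text
time: 20.52
tcp_pos: [0.5747, 0.0374, 0.0771]
tool_rot: [-180.0, -0.0, 92.3]
wrist_force: [-0.7, -0.3, -1.5]
opening: 0.0492
grasp_force: 41.8
```

Emit:
{"name": "servo_tool", "arguments": {"series": [{"tx": 0, "ty": 0, "tz": -0.02, "spin": 0, "jaw": 0.03}, {"tx": 0, "ty": 0, "tz": -0.02, "spin": 0, "jaw": 0.03}, {"tx": 0, "ty": 0, "tz": -0.02, "spin": 0, "jaw": 0.03}, {"tx": 0, "ty": 0, "tz": 0, "spin": 0, "jaw": 0.03}]}}

```text
time: 21.02
tcp_pos: [0.5763, 0.0373, 0.1389]
tool_rot: [179.7, 0.0, 92.3]
wrist_force: [-0.7, 0.6, -2.5]
opening: 0.0489
grasp_force: 42.0
```

```bash
python3 - <<'E'
from h import *
print(st()); p=shot('wrist')
for r in spotter.look_for('wrist','carrier')[:1]: print(r)
to(.534,.357,.135,84)
E
```

```text
{'time': 21.025, 'tcp_pos': [0.5763, 0.0373, 0.1389], 'tool_rot': [179.7358, 0.0178, 92.293], 'joint_positions': [-3.2025, 19.6326, 94.3729, 0.0083, 65.7298, -5.4989], 'wrist_force': [-0.7091, 0.5559, -2.4571], 'opening': 0.0489, 'grasp_force': 41.9684}
{'box': [195.3, 149.3, 110.0, 188.1], 'confidence': 0.57}
tool delta [ 0.321  -0.0278  0.0017] spin rad (after shift) 0.145
```

Emit:
{"name": "servo_tool", "arguments": {"series": [{"tx": 0.03, "ty": -0.0035, "tz": 0, "spin": 0, "jaw": 0.03}, {"tx": 0.042, "ty": -0.0035, "tz": 0, "spin": 0, "jaw": 0.03}, {"tx": 0.042, "ty": -0.0035, "tz": 0, "spin": 0, "jaw": 0.03}, {"tx": 0.042, "ty": -0.0035, "tz": 0, "spin": 0, "jaw": 0.03}, {"tx": 0.042, "ty": -0.0035, "tz": 0, "spin": 0, "jaw": 0.03}]}}

```text
time: 21.75
tcp_pos: [0.5485, 0.2355, 0.1355]
tool_rot: [-179.9, 0.0, 92.3]
wrist_force: [0.1, 0.5, -1.8]
opening: 0.049
grasp_force: 41.9
```

Emit:
{"name": "servo_tool", "arguments": {"series": [{"tx": 0.042, "ty": -0.0035, "tz": 0, "spin": 0, "jaw": 0.03}, {"tx": 0.042, "ty": -0.0035, "tz": 0, "spin": 0, "jaw": 0.03}, {"tx": 0.036, "ty": -0.0035, "tz": 0, "spin": 0.07, "jaw": 0.03}, {"tx": 0, "ty": 0, "tz": 0, "spin": 0.075, "jaw": 0.03}, {"tx": 0, "ty": 0, "tz": 0, "spin": 0, "jaw": 0.03}]}}

```text
time: 22.38
tcp_pos: [0.5333, 0.3541, 0.1353]
tool_rot: [-179.9, 0.1, 84.1]
wrist_force: [0.3, -0.9, -2.1]
opening: 0.0489
grasp_force: 41.9
```

```bash
python3 - <<'E'
from h import *
np.set_printoptions(precision=4,suppress=True)
print(st()); p=shot('wrist')
# tray corners from the earlier overview w3
s=dict(p); W=np.eye(4); W[:3,:3]=R.from_euler('xyz',[179.99,0,139.07],degrees=True).as_matrix(); W[:3,3]=[.4983,.0975,.2013]
s['T']=W@np.array(p['T_tool_cam'])
for c in [(520,45),(642,232)]: print('w3 corner',w(s,c[0]/1.5,c[1]/1.5,.045))
# red tray walls now
def red(im): 
    h=cv2.cvtColor(im,cv2.COLOR_RGB2HSV); return ((h[...,0]<8)|(h[...,0]>172))&(h[...,1]>140)&(h[...,2]>40)
m=red(np.array(p['pixels'])).astype(np.uint8); n,l,stt,c=cv2.connectedComponentsWithStats(m)
for i in range(1,n):
    if stt[i][4]>150:
        print(stt[i]); ys,xs=np.where(l==i); P=np.array([w(p,u,v,.045)[:2] for u,v in zip(xs,ys)])
        print(P.min(0),P.max(0))
    
print(spotter.look_for('wrist','tray')[:1])
for c in [(.6183,.4468),(.5963,.2431),(.4453,.2628),(.4677,.4615)]: print(px(p,[c[0]+.002,c[1]+.0045,.045]))
E
```

```text
{'time': 22.375, 'tcp_pos': [0.5333, 0.3541, 0.1353], 'tool_rot': [-179.8751, 0.0903, 84.0917], 'joint_positions': [27.3612, 24.9949, 86.0668, -0.0075, 69.0923, 33.2722], 'wrist_force': [0.2819, -0.8586, -2.1303], 'opening': 0.0489, 'grasp_force': 41.8992}
w3 corner [0.4486 0.2576 0.045 ]
w3 corner [0.6001 0.2541 0.045 ]
[ 153   60  205  202 1384]
[0.4523 0.2848] [0.6221 0.4684]
[{'box': [152.3, 63.7, 208.0, 195.7], 'confidence': 0.73}]
[np.float64(354.55916360482524), np.float64(62.161302235784916)]
[np.float64(331.2871758663704), np.float64(295.8495488479539)]
[np.float64(171.74397211135675), np.float64(292.05412962439664)]
[np.float64(152.3339810332992), np.float64(63.56825209133288)]
```

Emit:
{"name": "servo_tool", "arguments": {"series": [{"tx": 0.003, "ty": 0.001, "tz": 0.04, "spin": 0, "jaw": 0.03}, {"tx": 0, "ty": 0, "tz": 0.04, "spin": 0, "jaw": 0.03}, {"tx": 0, "ty": 0, "tz": 0.03, "spin": 0, "jaw": 0.03}, {"tx": 0, "ty": 0, "tz": 0.015, "spin": 0, "jaw": 0.03}, {"tx": 0, "ty": 0, "tz": 0, "spin": 0, "jaw": 0.03}]}}

```text
time: 23.1
tcp_pos: [0.5352, 0.3562, 0.011]
tool_rot: [-179.9, 0.1, 84.0]
wrist_force: [-0.4, 0.1, -1.5]
opening: 0.0492
grasp_force: 41.9
```

Emit:
{"name": "servo_tool", "arguments": {"series": [{"tx": 0, "ty": 0, "tz": 0.002, "spin": 0, "jaw": 0.03}, {"tx": 0, "ty": 0, "tz": 0.002, "spin": 0, "jaw": 0.03}, {"tx": 0, "ty": 0, "tz": 0, "spin": 0, "jaw": 0.03}]}}

```text
time: 23.48
tcp_pos: [0.5359, 0.3571, 0.0085]
tool_rot: [179.9, -0.0, 84.0]
wrist_force: [-0.4, -0.3, -1.8]
opening: 0.0488
grasp_force: 41.9
```

Emit:
{"name": "servo_tool", "arguments": {"series": [{"tx": 0, "ty": 0, "tz": 0.002, "spin": 0, "jaw": 0.03}, {"tx": 0, "ty": 0, "tz": 0.002, "spin": 0, "jaw": 0.03}, {"tx": 0, "ty": 0, "tz": 0, "spin": 0, "jaw": 0.03}]}}

```text
time: 23.85
tcp_pos: [0.5354, 0.3568, 0.0036]
tool_rot: [-180.0, 0.0, 84.0]
wrist_force: [-0.1, 0.3, -1.1]
opening: 0.049
grasp_force: 41.9
```

Emit:
{"name": "servo_tool", "arguments": {"series": [{"tx": 0, "ty": 0, "tz": 0.0015, "spin": 0, "jaw": 0.03}, {"tx": 0, "ty": 0, "tz": 0, "spin": 0, "jaw": 0.03}, {"tx": 0, "ty": 0, "tz": 0, "spin": 0, "jaw": 0.03}]}}

```text
time: 24.22
tcp_pos: [0.5356, 0.3569, 0.0023]
tool_rot: [180.0, -0.0, 84.0]
wrist_force: [0.5, 0.2, -2.2]
opening: 0.0488
grasp_force: 41.9
```

Emit:
{"name": "servo_tool", "arguments": {"series": [{"tx": 0, "ty": 0, "tz": 0.0015, "spin": 0, "jaw": 0.03}, {"tx": 0, "ty": 0, "tz": 0, "spin": 0, "jaw": 0.03}, {"tx": 0, "ty": 0, "tz": 0, "spin": 0, "jaw": 0.03}]}}

```text
time: 24.6
tcp_pos: [0.5356, 0.3569, 0.0008]
tool_rot: [180.0, -0.0, 84.0]
wrist_force: [-0.3, 0.2, -2.3]
opening: 0.0489
grasp_force: 41.9
```

Emit:
{"name": "servo_tool", "arguments": {"series": [{"tx": 0, "ty": 0, "tz": 0.001, "spin": 0, "jaw": 0.03}, {"tx": 0, "ty": 0, "tz": 0, "spin": 0, "jaw": 0.03}, {"tx": 0, "ty": 0, "tz": 0, "spin": 0, "jaw": 0.03}]}}

```text
time: 24.98
tcp_pos: [0.5357, 0.3569, 0.0]
tool_rot: [180.0, -0.0, 84.0]
wrist_force: [-0.1, -0.0, 0.0]
opening: 0.0492
grasp_force: 42.2
```

Emit:
{"name": "servo_tool", "arguments": {"series": [{"tx": 0, "ty": 0, "tz": 0.0006, "spin": 0, "jaw": 0.03}, {"tx": 0, "ty": 0, "tz": 0, "spin": 0, "jaw": 0.03}, {"tx": 0, "ty": 0, "tz": 0, "spin": 0, "jaw": 0.03}]}}

```text
time: 25.35
tcp_pos: [0.5357, 0.3569, -0.0]
tool_rot: [180.0, -0.0, 84.0]
wrist_force: [-0.4, -0.7, 5.2]
opening: 0.049
grasp_force: 42.7
```

Emit:
{"name": "servo_tool", "arguments": {"series": [{"tx": 0, "ty": 0, "tz": 0, "spin": 0, "jaw": 0.052}, {"tx": 0, "ty": 0, "tz": 0, "spin": 0, "jaw": 0.062}, {"tx": 0, "ty": 0, "tz": 0, "spin": 0, "jaw": 0.065}, {"tx": 0, "ty": 0, "tz": 0, "spin": 0, "jaw": 0.065}]}}

```text
time: 25.85
tcp_pos: [0.5355, 0.3568, -0.001]
tool_rot: [-180.0, 0.0, 84.0]
wrist_force: [-0.7, -0.3, -0.9]
opening: 0.065
grasp_force: 0.0
```

Emit:
{"name": "servo_tool", "arguments": {"series": [{"tx": 0, "ty": 0, "tz": -0.02, "spin": 0, "jaw": 0.065}, {"tx": 0, "ty": 0, "tz": -0.05, "spin": 0, "jaw": 0.065}, {"tx": 0, "ty": 0, "tz": -0.06, "spin": 0, "jaw": 0.065}, {"tx": 0, "ty": 0, "tz": -0.05, "spin": 0, "jaw": 0.065}, {"tx": 0, "ty": 0, "tz": 0, "spin": 0, "jaw": 0.065}]}}

```text
time: 26.48
tcp_pos: [0.5382, 0.3583, 0.1847]
tool_rot: [179.5, -0.3, 84.0]
wrist_force: [0.4, -0.2, -0.9]
opening: 0.0645
grasp_force: 0.0
```

```bash
python3 - <<'E'
from h import *
np.set_printoptions(precision=4,suppress=True)
print(st())
for n in ('wrist','side'):
    p=shot(n); 
    for t in ('carrier','tray','lock_pin','spare_pin'):
        r=spotter.look_for(n,t)[:1]
        if r: b=r[0]['box'];print(n,t,round(r[0]['confidence'],2),b)
    if n=='wrist':
        h=cv2.cvtColor(np.array(p['pixels']),cv2.COLOR_RGB2HSV)
        m=((h[...,0]>105)&(h[...,0]<125)&(h[...,1]>130)&(h[...,2]>60)).astype(np.uint8)
        k,l,s,c=cv2.connectedComponentsWithStats(m); i=1+s[1:,4].argmax(); print('blue board',s[i],c[i],w(p,*c[i],.02)); 
        print(cv2.minAreaRect(np.argwhere(l==i)[:,::-1].astype(np.float32)))
    print('carrier pred',px(p,[.5357,.357,.0]),px(p,[.5357,.357,.025]),'head',px(p,[.5787,-.0583,.066]))
E
```

```text
{'time': 26.475, 'tcp_pos': [0.5382, 0.3583, 0.1847], 'tool_rot': [179.4839, -0.3478, 83.9895], 'joint_positions': [27.4885, 23.141, 81.7608, 0.0054, 74.4759, 33.4992], 'wrist_force': [0.4173, -0.1928, -0.8719], 'opening': 0.0645, 'grasp_force': 0.0}
wrist carrier 0.95 [224.3, 128.1, 47.1, 99.5]
wrist tray 0.86 [163.1, 75.2, 167.5, 194.4]
blue board [ 228  151   42   57 1761] [248.7638 181.9727] [0.5357 0.3535 0.02  ]
((248.5, 179.0), (56.0, 41.0), 90.0)
carrier pred [np.float64(248.48443513759005), np.float64(174.94135283587363)] [np.float64(248.42732766687433), np.float64(180.04127892287812)] head [np.float64(312.9092146702478), np.float64(479.00355573139825)]
side carrier 0.45 [181.9, 181.6, 20.6, 7.9]
side tray 0.72 [167.3, 161.4, 61.1, 43.9]
side lock_pin 0.42 [269.4, 225.0, 8.7, 20.9]
side spare_pin 0.75 [246.9, 288.2, 14.2, 16.6]
carrier pred [np.float64(195.50843645207232), np.float64(189.69653479407953)] [np.float64(195.23477721128558), np.float64(182.1875032638005)] head [np.float64(275.5607410782311), np.float64(228.0539585865564)]
```

The carrier lies centred and flat in the tray. The lock pin still shows in the jig and the spare is where it was.

```bash
python3 -c "
from workcell import manip; print(manip.sign_off())"
```

```text
the job is handed in; nothing more can be done
None
```

The plate is lined up, the locking pin is fully home, and the carrier lies board up on the tray floor; I reseated it once on its locating pins to regrip higher before moving it, and handed the job in at about 27 s, with no verdict returned.

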